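# Rock the seesaw gate and feed a specimen

### The job

The seesaw gate of the specimen feeder is tipped to feed the right-hand chute. Without grasping or lifting anything, press down the orange tab on its raised left end until the gate has rocked fully over to the left, and then push the green specimen along its lane off the front of the ledge onto the gate, so that it slides by itself down the left-hand chute into the left pocket. Leave the black specimen waiting in its lane, do not disturb the other things, and finish with the gate still tipped to the left.

Things in the scene. Friction and masses are not known exactly. Their poses are not given: they have to be found in the camera images.
- feeder: Fixed specimen feeder, 160 mm deep by 310 mm wide, 130 mm high. Origin on the bench under the middle of the ledge's front edge; x points away from the robot (feeding direction), y left, z up. From near to far: aluminium ledge, white seesaw gate (x = 3 to 53 mm, y = -65 to 65), orange tabs. From either end of the gate a fixed slick chute leads outwards down into a pocket.
- gate (a joint): Seesaw gate: slick trough turning about x, pivot at x 28, z 50 mm; floor at z 62 when level, open to the ledge, far wall up to z 96. +0.30 rad = left (+y) end raised, feeds right (start); 0 level; -0.30 = left end down, feeds left. Stops at both. A brass weight on a post at its far wall's middle makes it fall from level to either stop; 1 to 2 N on a tab rocks it over.
- tab_left (a point): Centre of the top of the orange press tab on the gate's left end, 40 mm (x) by 34 (y), 5 thick, beyond the far wall; turns with the gate. In the feeder's frame it is at x 77, y 36, z 110 mm with that end raised, and x 77, y 64, z 79.5 mm with it down.
- tab_right (a point): The same on the right end of the gate (mirrored in y).
- ledge_edge (a point): Middle of the ledge's front edge, at its top; axes as the feeder. The flat slick top is 79 mm above the bench and runs from here 86 mm back (to x = -86), y = -65 to 65 mm. Two lanes along x, centred on y = +32 and -32 mm, each 36 mm wide between white rails 6 mm high; open at both ends. Parts drop off the front edge 10 to 30 mm onto the gate.
- pocket_left (a point): Centre of the floor of the left pocket (9 mm above the bench), 50 x 50 mm inside, walls 62 mm high; axes as the feeder.
- pocket_right (a point): The same for the right pocket.
- green_specimen_mid (a point): Centre of the green specimen: a moulded puck, 30 mm across, 21 mm high, about 30 g, standing flat on the ledge in either the left or the right lane; z along its axis.
- black_specimen_mid (a point): Centre of the black specimen: a moulded puck, 30 mm across, 18 mm high, in the other lane; to be left there.
- steel_block: Bystander: round steel test block, 50 mm across, 12 mm high, on the bench beyond the feeder; origin at the centre of its underside.
- brass_weight: Bystander: brass weight with a knob, 38 mm across, 70 mm high, on the bench to the left; origin at the centre of its underside.
Mind the look-alikes: they are no part of the job. What is shaped like the part that bears green_specimen_mid but blue, pink or purple is not meant.

How it is judged:
By the outcome, as a careful person would: the job done as asked, in the order asked, and still so for the second after the job is handed in, with the robot touching nothing.
It also fails if it takes over 40 s, if anything falls off the work surface, if the arm or the gripper's body presses on something with over 40 N, if the wrist force passes 120 N, or if a joint passes its speed limit or range.

### The arm

A 7-joint arm with a two-finger parallel gripper is mounted at the origin on a cart in front of the work surface, level with it; the furniture and walls round the work are solid. World frame = base frame: x ahead of the robot, y to its left, z up, the work surface at z = 0. Lengths are in m, angles in rad, forces in N, time in s.
With the tool pointing down it reaches from about 0.425 to 0.925 m from the base axis. Payload 6.8 kg.
Tool frame: the origin (TCP) lies midway between the tips of the shut fingers; the grasp point (between the pads) lies 19 mm behind it; z points along the fingers, y is the direction in which the jaws open and shut (so a half turn about z gives the same grasp; the last joint's range is limited). The gripper opens to 85 mm and grips with 20 to 120 N. Pads are 22 mm wide; open, the fingers measure 114 mm over their backs; the gripper's body (76 mm by 85 mm) begins 54 mm behind the grasp point. The pads swing forward as they close: fully open they stand 13 mm farther back than shut.
Start: joints at [-1.449, 0.477, 0.022, 1.555, -0.011, 1.109, -0.083], TCP at [0.154, 0.657, 0.231] pointing down, gripper open.
Joint ranges: [-2.96, 2.96], [-0.34, 2.1], [-1.41, 1.46], [0.24, 2.44], [-1.37, 4.51], [0.17, 1.92], [-2.96, 2.96]. Speed limits (rad/s): [2.39, 2.39, 3.14, 3.14, 3.14, 3.14, 3.14].

### API

Orientations are given as a unit quaternion [w, x, y, z].
In Python, from station import readout, eyes, ticket gives the robot as it stands. The module is installed in compiled form; this text tells all that it offers.
- The arm moves only by the shell command python3 -m crank 'ROWS' [FORCE]. ROWS is JSON, a list of rows, each an object of numbers: "jaw": the opening in per cent of the stroke, from 0 (shut) to 100 (fully open); "x", "y", "z": the shift along the tool's x, y, z in mm; "ax", "ay", "az": the turn, a rotation vector about the tool's x, y, z in degrees. In form: [{"jaw": .., "x": .., "y": .., "z": .., "ax": .., "ay": .., "az": ..}, ...]. A call has 1 to 12 rows; each row shifts and turns the commanded pose from where the row before left it, along the tool's axes as they then stand; what a row does not reach is not made up. A row lasts 1/8 s, in which the tool goes at most 62.5 mm and 10.7 degrees, less where a joint would pass 70% of its speed; a pose out of reach is approached as far as the arm can. A call with a gripper value outside its range is refused whole. The fingers move at their own pace and stop on an object; FORCE is the grip in N (left out, the last holds). Time passes only in rows, so rows that do not move let the fingers close. It gives the time, the measured TCP pose, the force and the opening at its end, in the units of the state.
- readout.get_obs(): the state, without advancing time (a new reading comes with each control period).
- eyes.read_camera(name): name is "scene" or "top" or "wrist"; returns (picture, depth): 400x640x3 uint8, red, green, blue; 400x640 float32, m along the optical axis (not along the pixel's ray), 0 where there is no reading.
- eyes.calibration(name): a dict with "fx", "fy", "cx", "cy" (pixels), "R" (3x3) and "t" (3): a world point X has camera coordinates R X + t. Camera axes: x right, y down, z forward; pixel columns grow to the right and rows downward; lengths in m; the calibration is good to about 2 mm. The wrist camera is an equidistant fisheye: a pixel r from the principal point sees the ray r / f radians off the axis. A picture is of the moment at which its call begins: read the wrist's pose just before it. calibration takes no time and is no camera call; for the wrist camera it gives the pose at the moment of the call.
- ticket.hand_in(): hands the job in, once; it reports no verdict.
The state is a dict: "t": time; "q": joint angles; "joint_vel": joint speeds; "joint_torque": joint torques, N m; "eef_pos": TCP position; "tool_rot": TCP orientation; "contact_force": force on the tool from outside, world axes, zero at the start; "torque": the same for the moment, N m; "gripper_width": opening from 0.0 (shut) to 1.0 (fully open).
Only numpy, scipy, OpenCV 4.12 (cv2) and the standard library are available. Lean on these libraries where they do the work, as an engineer would, in place of code of your own. Each camera call takes 0.05 s, during which the arm holds its last target. There are 200 camera calls.

## Working session

There is one attempt and no reset: what is moved stays moved. The work goes in short steps, Python scripts to look and compute and a shell command to move; the robot and the scene stay as the last step left them, time stands still between calls to the robot, and variables do not carry over. Pictures are saved under pics/ and viewed, about 8 in all and at most 12, crops included, and the job is handed in when it is done.

```bash
mkdir -p pics; cat > h.py <<'E'
import numpy as np, cv2
from station import readout, eyes, ticket
def snap(n, f):
    c=eyes.calibration(n); p,d=eyes.read_camera(n); np.savez(f'pics/{f}.npz',p=p,d=d,R=c['R'],t=c['t'],k=[c['fx'],c['fy'],c['cx'],c['cy']])
    cv2.imwrite(f'pics/{f}.png',p[:,:,::-1]); return p,d,c
def load(f):
    z=np.load(f'pics/{f}.npz'); k=z['k']; return z['p'],z['d'],dict(R=z['R'],t=z['t'],fx=k[0],fy=k[1],cx=k[2],cy=k[3])
def ray(c,u,v):
    r=np.array([(u-c['cx'])/c['fx'],(v-c['cy'])/c['fy'],1.]); R=np.array(c['R']); return -R.T@np.array(c['t']), R.T@r
def onz(c,u,v,z):
    o,r=ray(c,u,v); return o+r*(z-o[2])/r[2]
def dep(c,u,v,d):
    o,r=ray(c,u,v); return o+r*d
def proj(c,X):
    x=np.array(c['R'])@X+np.array(c['t']); return [c['fx']*x[0]/x[2]+c['cx'],c['fy']*x[1]/x[2]+c['cy']]
E
python3 - <<'E'
from h import *
for n in('scene','top'):
    p,d,c=snap(n,n+'0'); print(n,np.round(-np.array(c['R']).T@c['t'],3),c['fx'],(d>0).mean())
print(readout.get_obs())
E
```

```text
scene [ 0.083 -0.414  0.664] 402.57230103577325 0.9958984375
top [ 0.574 -0.079  0.984] 397.56072172399655 0.99582421875
{'t': 0.1, 'q': array([-1.44912823,  0.47768237,  0.02230507,  1.5563202 , -0.01149846,
        1.10929424, -0.08311634]), 'joint_vel': array([-0.00166849, -0.00350074, -0.00156871, -0.00387108,  0.0009912 ,
        0.00016666,  0.00017791]), 'joint_torque': array([ 4.73720938e-03, -5.97767723e+01,  1.61346082e+00, -2.81960499e+01,
        1.27386401e-02,  5.04227311e-03,  2.56118318e-05]), 'eef_pos': array([0.15360169, 0.65676204, 0.23045939]), 'tool_rot': array([-4.19844975e-05,  1.14612539e-01,  9.93409958e-01, -7.87236629e-04]), 'contact_force': array([-0.67962273,  0.27151234,  0.31181982]), 'torque': array([-0.03346427, -0.01040863, -0.03604356]), 'gripper_width': 1.0002980399783397}
```

View pics/scene0.png

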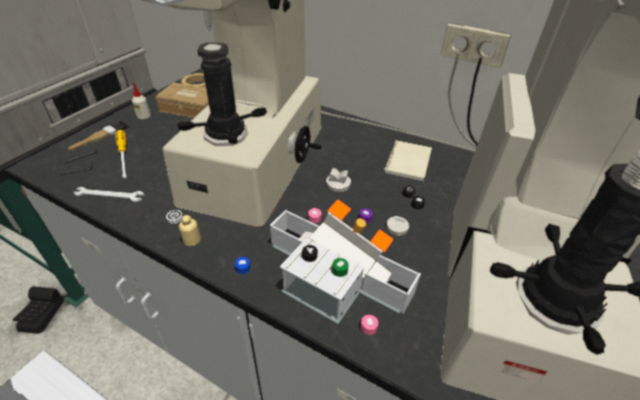

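View pics/top0.png

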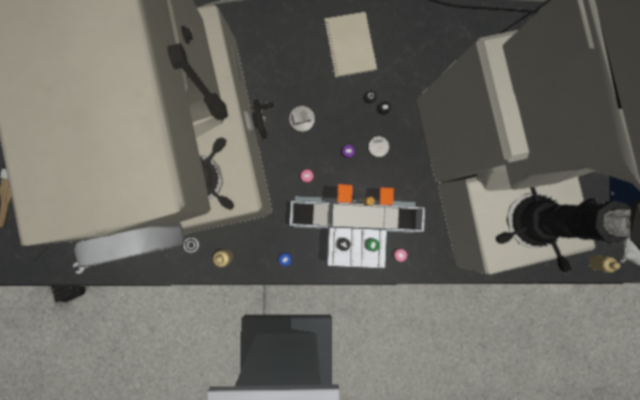

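The scene view shows the feeder with the green puck at (340,267) in the right lane and the black one at (310,252). The orange tabs are at (340,210), which is left and raised, and at (382,241). In the top view green is at (372,244), black at (344,244), and the tabs at (345,193) and (387,196). Possible confusions with green are blue (285,259), pink (401,255) and (307,175), and purple (348,151). None of them is on the ledge.

```bash
cat > m.py <<'E'
from h import *
def blobs(p,lo,hi,amin=15):
    m=cv2.inRange(cv2.cvtColor(p,cv2.COLOR_RGB2HSV),np.array(lo),np.array(hi))
    n,l,s,ce=cv2.connectedComponentsWithStats(m)
    return [(s[i],ce[i],l==i) for i in range(1,n) if s[i][4]>=amin]
C=dict(green=((45,80,30),(85,255,255)),orange=((4,170,120),(14,255,255)))
E
python3 - <<'E'
from m import *
for f in('top0','scene0'):
    p,d,c=load(f)
    for k,(lo,hi) in C.items():
        for s,ce,m in blobs(p,lo,hi):
            v,u=np.nonzero(m); P=np.array([dep(c,a,b,d[b,a]) for a,b in zip(u,v)])
            print(f,k,s,ce.round(1),'med',np.median(P,0).round(4),'zmax',P[:,2].max().round(4), 'mid',((P.max(0)+P.min(0))/2).round(4))
p,d,c=load('top0')
# height map of feeder
v,u=np.mgrid[185:275,285:430]; P=np.array([[dep(c,a,b,d[b,a]) for a,b in zip(ru,rv)] for ru,rv in zip(u,v)])
m=(abs(P[...,2]-.079)<.005); n,l,s,ce=cv2.connectedComponentsWithStats(m.astype(np.uint8))
for i in range(1,n):
    if s[i][4]>80:
        Q=P[l==i]; print('plane79',s[i],Q.min(0).round(4),Q.max(0).round(4),np.median(Q[:,2]))
        print(cv2.minAreaRect((Q[:,:2]*1000).astype(np.float32)))
Q=P[(P[...,2]>.03)].reshape(-1,3); print('feeder rect',cv2.minAreaRect((Q[:,:2]*1000).astype(np.float32)))
a=cv2.resize(p[175:275,280:435],None,fx=5,fy=5,interpolation=2)[:,:,::-1]
cv2.imwrite('pics/crop1.png',a)
E
```

```text
top0 green [367 239  12  12  69] [372.1 244.3] med [ 0.5067 -0.2215  0.1   ] zmax 0.984 mid [ 0.534  -0.1579  0.5405]
top0 orange [338 184  14  18 238] [344.4 192.8] med [ 0.6198 -0.1599  0.1112] zmax 0.984 mid [ 0.6068 -0.1274  0.5437]
top0 orange [380 188  14  16 208] [386.1 195.3] med [ 0.6171 -0.2592  0.0806] zmax 0.0875 mid [ 0.6162 -0.2689  0.0426]
scene0 green [   0  179   87  127 2627] [ 39.5 238. ] med [ 0.4169  0.8308 -0.352 ] zmax 0.6641 mid [ 0.2768  0.381  -0.0202]
scene0 green [  0 210  14  20  96] [  4.4 220.2] med [ 0.4429  1.1862 -0.4756] zmax 0.6641 mid [0.2642 0.4105 0.076 ]
scene0 green [332 258  16  18 200] [339.7 267.3] med [ 0.4976 -0.2291  0.0989] zmax 0.6641 mid [ 0.3004 -0.3135  0.3729]
scene0 orange [328 200  23  20  91] [339.6 208.8] med [ 0.6298 -0.1585  0.1088] zmax 0.6641 mid [ 0.4168 -0.2515  0.3311]
scene0 orange [371 230  22  22  99] [382.3 239.8] med [ 0.6259 -0.2614  0.0783] zmax 0.0858 mid [ 0.6522 -0.2492  0.0427]
plane79 [ 93   2  15  20 205] [ 0.5919 -0.2743  0.0741] [ 0.6356 -0.2402  0.084 ] 0.07988021910162646
((613.3095092773438, -259.19000244140625), (32.94966506958008, 44.23476028442383), 82.96134185791016)
plane79 [ 47  18  14  23 226] [ 0.5482 -0.1656  0.074 ] [ 0.5984 -0.1353  0.0832] 0.07780584184451006
((573.2656860351562, -150.47471618652344), (30.306554794311523, 50.15386199951172), 89.88639068603516)
plane79 [  43   42   58   41 1622] [ 0.4528 -0.2572  0.0746] [ 0.5438 -0.1265  0.084 ] 0.07979891379149967
((498.5171203613281, -191.525390625), (129.53652954101562, 86.15185546875), 87.40108489990234)
feeder rect ((545.7900390625, -193.99191284179688), (311.28729248046875, 182.91024780273438), 88.5020751953125)
```

View pics/crop1.png

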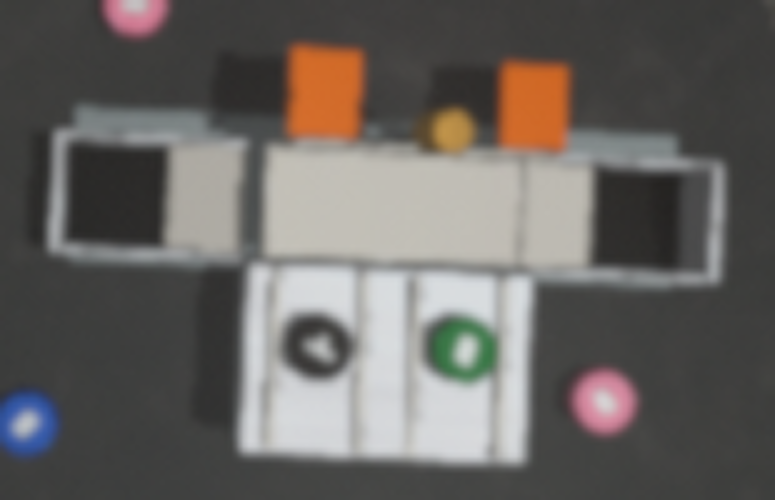

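The crop shows green at crop (462,348) in the right lane with a white glint, and black at (318,345) in the left lane. The tilted gate has its left tab raised at (326,90), the right tab at (535,105), and the brass gate weight at (450,130). The choice of green puck is confirmed. Next I check measurement consistency and what stands along the travel path.

```bash
python3 - <<'E'
from m import *
O=np.array([.5415,-.193]); th=np.deg2rad(-2.2); R2=np.array([[np.cos(th),-np.sin(th)],[np.sin(th),np.cos(th)]])
F=lambda P:(R2.T@(np.array(P)[:2]-O)*1000).round(1)
T,S=load('top0'),load('scene0')
def tri(a,b):
    o1,r1=ray(T[2],*a);o2,r2=ray(S[2],*b); s=np.linalg.lstsq(np.c_[r1,-r2],o2-o1,rcond=None)[0]; A,B=o1+s[0]*r1,o2+s[1]*r2
    return (A+B)/2,np.linalg.norm(A-B)
for n,a,b in(('green',(372.3,244.5),(339.7,267.0)),('tabL',(344.4,192.8),(339.6,208.8)),('tabR',(386.1,195.3),(382.3,239.8))):
    X,g=tri(a,b); print(n,X.round(4),'gap',round(g,4),'feeder',F(X))
p,d,c=T
# gate weight
for q in((370,201),): 
    X=dep(c,*q,d[q[1],q[0]]); print('weight',X.round(4),F(X))
# heights by grid, top view + scene
A=[]
for p,d,c in(T,S):
    v,u=np.mgrid[0:400:2,0:640:2]
    for a,b in zip(u.ravel(),v.ravel()):
        if d[b,a]>0: A.append(dep(c,a,b,d[b,a]))
A=np.array(A)
for y in np.arange(-.5,.8,.1):
    print(round(y,1),[ (round(float(q.max()),2) if len(q:=A[(abs(A[:,1]-y)<.05)&(abs(A[:,0]-x)<.05)][:,2]) else None) for x in np.arange(.1,1,.1)])
E
```

```text
green [ 0.505  -0.2259  0.0901] gap 0.0002 feeder [-35.2 -34.3]
tabL [ 0.6208 -0.1618  0.1098] gap 0.0023 feeder [78.  34.2]
tabR [ 0.6172 -0.2612  0.0774] gap 0.0024 feeder [ 78.2 -65.2]
weight [ 0.6021 -0.2165  0.1171] [ 61.4 -21.2]
-0.5 [-0.69, -0.69, -0.69, 0.15, 0.57, 0.56, 0.46, None, None]
-0.4 [-0.69, -0.69, -0.69, 0.0, 0.17, 0.57, 0.6, 0.61, 0.49]
-0.3 [-0.69, -0.69, -0.69, 0.0, 0.08, 0.09, 0.02, 0.02, 0.02]
-0.2 [0.0, -0.6, -0.69, 0.0, 0.1, 0.12, 0.03, 0.01, 0.02]
-0.1 [0.01, 0.0, -0.69, 0.01, 0.1, 0.12, 0.03, 0.04, 0.02]
-0.0 [0.0, -0.0, -0.69, 0.0, 0.06, 0.59, 0.47, 0.15, 0.01]
0.1 [0.01, 0.0, -0.69, 0.01, 0.59, 0.6, 0.6, 0.59, 0.47]
0.2 [0.0, -0.0, -0.69, 0.01, 0.59, 0.59, 0.6, 0.6, None]
0.3 [-0.69, -0.69, -0.69, 0.01, 0.01, 0.0, 0.17, None, None]
0.4 [-0.69, -0.69, -0.69, 0.01, 0.01, 0.01, 0.01, None, 0.06]
0.5 [-0.69, -0.68, -0.69, 0.01, 0.01, 0.03, 0.03, 0.05, 0.06]
0.6 [-0.69, -0.69, -0.69, 0.01, 0.01, 0.03, 0.03, 0.11, 0.06]
0.7 [-0.69, -0.69, -0.69, 0.01, 0.0, 0.01, 0.01, 0.0, 0.0]
```

```bash
python3 - <<'E'
from h import *
A=[]
for f in('top0','scene0'):
    p,d,c=load(f); v,u=np.mgrid[0:400,0:640]; 
    r=np.stack([(u-c['cx'])/c['fx'],(v-c['cy'])/c['fy'],np.ones_like(u)],-1)*d[...,None]
    A.append(((r-c['t'])@c['R'])[(d>0.1)])
A=np.concatenate(A)
for z0,z1 in((.1,.25),(.25,.4),(.4,.55),(.55,.7)):
    for n,s in(('L',A[:,1]>-.06),('R',A[:,1]<-.36)):
        Q=A[s&(A[:,2]>z0)&(A[:,2]<z1)&(A[:,0]>.4)&(A[:,0]<1)&(abs(A[:,1])<.7)]
        if len(Q)>20: print(z0,n,len(Q),'xmin %.3f'%np.percentile(Q[:,0],.5),'y %.3f %.3f'%tuple(np.percentile(Q[:,1],[.5,99.5])))
E
python3 -m crank '[{"jaw":0,"az":-5.5},{"az":-5.5},{"x":-36,"y":-40},{"x":-36,"y":-40},{"x":-36,"y":-40},{"x":-36,"y":-40},{"x":-27,"y":-53},{"x":-27,"y":-53},{"x":-27,"y":-53},{}]' 40
```

```text
0.1 L 21804 xmin 0.534 y 0.014 0.238
0.1 R 39720 xmin 0.450 y -0.669 -0.362
0.25 L 8775 xmin 0.619 y 0.094 0.238
0.25 R 31058 xmin 0.532 y -0.576 -0.361
0.4 L 7174 xmin 0.528 y 0.031 0.178
0.4 R 27343 xmin 0.546 y -0.541 -0.394
0.55 L 41928 xmin 0.529 y 0.047 0.222
0.55 R 4528 xmin 0.532 y -0.468 -0.402schema error: expected keys jaw, x, y, z, ax, ay, az
```

```bash
python3 -m crank '[{"jaw":0,"x":0,"y":0,"z":0,"ax":0,"ay":0,"az":-5.5},{"jaw":0,"x":0,"y":0,"z":0,"ax":0,"ay":0,"az":-5.5},{"jaw":0,"x":-36,"y":-40,"z":0,"ax":0,"ay":0,"az":0},{"jaw":0,"x":-36,"y":-40,"z":0,"ax":0,"ay":0,"az":0},{"jaw":0,"x":-36,"y":-40,"z":0,"ax":0,"ay":0,"az":0},{"jaw":0,"x":-36,"y":-40,"z":0,"ax":0,"ay":0,"az":0},{"jaw":0,"x":-27,"y":-53,"z":0,"ax":0,"ay":0,"az":0},{"jaw":0,"x":-27,"y":-53,"z":0,"ax":0,"ay":0,"az":0},{"jaw":0,"x":-27,"y":-53,"z":0,"ax":0,"ay":0,"az":0},{"jaw":0,"x":0,"y":0,"z":0,"ax":0,"ay":0,"az":0}]' 40
```

```text
t: 1.35
eef_pos: [0.3687, 0.325, 0.2311]
tool_rot: [0.0, 0.023, 1.0, -0.001]
contact_force: [0.3, 0.9, 0.1]
gripper_width: 0.001
```

```bash
python3 -m crank '[{"jaw":0,"x":-20,"y":-58,"z":0,"ax":0,"ay":0,"az":0},{"jaw":0,"x":-20,"y":-58,"z":0,"ax":0,"ay":0,"az":0},{"jaw":0,"x":-20,"y":-58,"z":0,"ax":0,"ay":0,"az":0},{"jaw":0,"x":-10,"y":-57,"z":0,"ax":0,"ay":0,"az":0},{"jaw":0,"x":-10,"y":-57,"z":0,"ax":0,"ay":0,"az":0},{"jaw":0,"x":-10,"y":-57,"z":0,"ax":0,"ay":0,"az":0},{"jaw":0,"x":0,"y":-57,"z":0,"ax":0,"ay":0,"az":0},{"jaw":0,"x":0,"y":-57,"z":0,"ax":0,"ay":0,"az":0},{"jaw":0,"x":0,"y":0,"z":0,"ax":0,"ay":0,"az":0}]'
```

```text
t: 2.48
eef_pos: [0.4387, -0.1356, 0.2314]
tool_rot: [0.0, 0.022, 1.0, -0.001]
contact_force: [-0.4, 0.9, 0.3]
gripper_width: 0.001
```

```bash
python3 -m crank '[{"jaw":0,"x":-47,"y":-2,"z":0,"ax":0,"ay":0,"az":0},{"jaw":0,"x":-47,"y":-2,"z":0,"ax":0,"ay":0,"az":0},{"jaw":0,"x":-47,"y":-3,"z":0,"ax":0,"ay":0,"az":0},{"jaw":0,"x":-46,"y":-2,"z":0,"ax":0,"ay":0,"az":0},{"jaw":0,"x":0,"y":0,"z":50,"ax":0,"ay":0,"az":0},{"jaw":0,"x":0,"y":0,"z":50,"ax":0,"ay":0,"az":0},{"jaw":0,"x":0,"y":0,"z":0,"ax":0,"ay":0,"az":0}]'
python3 - <<'E'
from m import *
p,d,c=snap('scene','scene1'); cv2.imwrite('pics/crop2.png',cv2.resize(p[170:330,250:450],None,fx=4,fy=4,interpolation=2)[:,:,::-1])
E
```

```text
t: 3.35
eef_pos: [0.6231, -0.1448, 0.127]
tool_rot: [-0.004, 0.018, 1.0, 0.001]
contact_force: [0.5, -0.2, -0.0]
gripper_width: -0.0
```

View pics/crop2.png

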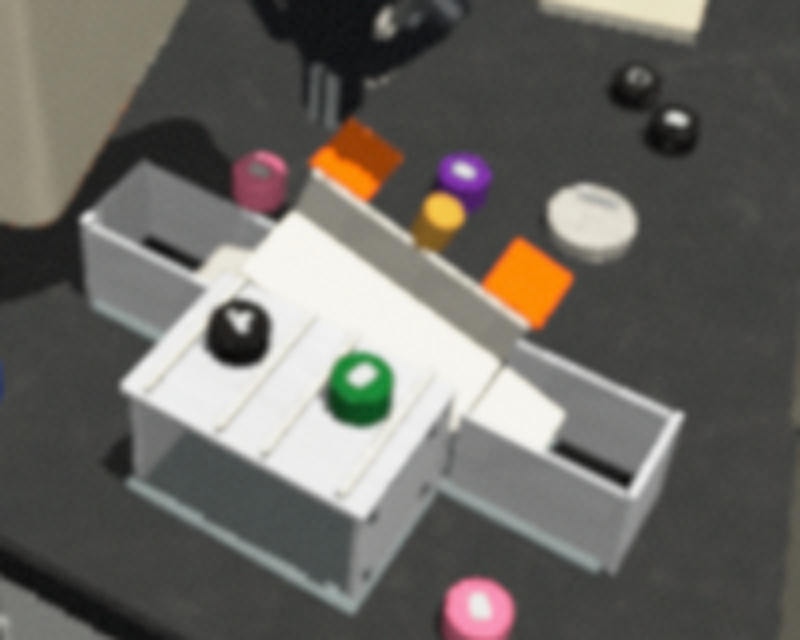

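The fingertips are at crop (322,115), above the raised left tab at (350,160). Green and black are untouched in their lanes. Now the press.

```bash
python3 -m crank '[{"jaw":0,"x":0,"y":-6,"z":4,"ax":0,"ay":0,"az":0},{"jaw":0,"x":0,"y":0,"z":5,"ax":0,"ay":0,"az":0},{"jaw":0,"x":0,"y":1,"z":5,"ax":0,"ay":0,"az":0},{"jaw":0,"x":0,"y":2,"z":5,"ax":0,"ay":0,"az":0},{"jaw":0,"x":0,"y":2,"z":5,"ax":0,"ay":0,"az":0},{"jaw":0,"x":0,"y":2,"z":5,"ax":0,"ay":0,"az":0},{"jaw":0,"x":0,"y":2,"z":5,"ax":0,"ay":0,"az":0},{"jaw":0,"x":0,"y":2,"z":5,"ax":0,"ay":0,"az":0},{"jaw":0,"x":0,"y":0,"z":0,"ax":0,"ay":0,"az":0}]'
python3 - <<'E'
from m import *
p,d,c=snap('scene','scene2'); cv2.imwrite('pics/crop3.png',cv2.resize(p[170:330,250:450],None,fx=4,fy=4,interpolation=2)[:,:,::-1])
E
```

```text
t: 4.53
eef_pos: [0.6252, -0.1431, 0.0915]
tool_rot: [-0.001, 0.019, 1.0, -0.0]
contact_force: [-0.0, 1.1, -0.3]
gripper_width: -0.0
```

View pics/crop3.png

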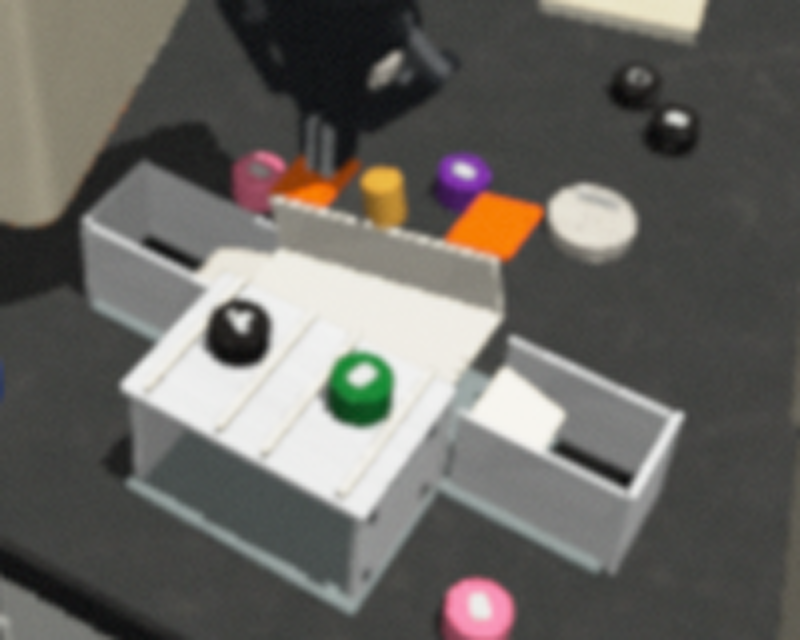

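The gate has rocked: the left tab is down at (315,180), the right tab is raised at (497,225), and the brass weight has swung over to (383,195). Next I lift off, measure the gate from the top and scene views, and go behind the green puck.

```bash
python3 -m crank '[{"jaw":0,"x":0,"y":0,"z":-20,"ax":0,"ay":0,"az":0},{"jaw":0,"x":0,"y":0,"z":-50,"ax":0,"ay":0,"az":0},{"jaw":0,"x":0,"y":0,"z":-50,"ax":0,"ay":0,"az":0},{"jaw":0,"x":39,"y":-21,"z":0,"ax":0,"ay":0,"az":0},{"jaw":0,"x":39,"y":-21,"z":0,"ax":0,"ay":0,"az":0},{"jaw":0,"x":39,"y":-21,"z":0,"ax":0,"ay":0,"az":0},{"jaw":0,"x":39,"y":-22,"z":0,"ax":0,"ay":0,"az":0},{"jaw":0,"x":0,"y":0,"z":40,"ax":0,"ay":0,"az":0},{"jaw":0,"x":0,"y":0,"z":0,"ax":0,"ay":0,"az":0}]'
python3 - <<'E'
from m import *
O=np.array([.5415,-.193]); th=np.deg2rad(-2.2); R2=np.array([[np.cos(th),-np.sin(th)],[np.sin(th),np.cos(th)]])
F=lambda P:(R2.T@(np.array(P)[:2]-O)*1000).round(1)
print(readout.get_obs()['eef_pos'],F(readout.get_obs()['eef_pos']))
for n in('top','scene'):
    p,d,c=snap(n,n+'3')
    for k,(lo,hi) in C.items():
        for s,ce,m in blobs(p,lo,hi):
            if s[0]<200: continue
            P=np.array([dep(c,a,b,d[b,a]) for b,a in zip(*np.nonzero(m))]); X=np.median(P,0); print(n,k,s,X.round(4),F(X))
E
```

```text
t: 5.7
eef_pos: [0.4651, -0.2221, 0.1719]
tool_rot: [-0.001, 0.02, 1.0, 0.001]
contact_force: [-0.3, -0.2, 0.5]
gripper_width: -0.002
[ 0.46507765 -0.22206837  0.17189587] [-75.3 -32. ]
top green [366 239  13  12  78] [ 0.5066 -0.2218  0.1001] [-33.8 -30.1]
top orange [325 185  15  17 237] [ 0.6212 -0.1351  0.0807] [77.4 60.9]
top orange [370 186  16  17 243] [ 0.6178 -0.2333  0.1108] [ 77.8 -37.4]
scene green [332 258  16  18 199] [ 0.4978 -0.2293  0.0986] [-42.2 -37.9]
scene orange [367 217  17  16  90] [ 0.6167 -0.2458  0.1134] [ 77.2 -49.9]
```

The gate is fully left: the left tab is at z 80.7 mm and the right at 110.8 mm, against 79.5 and 110 expected. I lower behind the puck and push.

```bash
python3 -m crank '[{"jaw":0,"x":0,"y":0,"z":42,"ax":0,"ay":0,"az":0},{"jaw":0,"x":0,"y":0,"z":41,"ax":0,"ay":0,"az":0},{"jaw":0,"x":0,"y":0,"z":0,"ax":0,"ay":0,"az":0},{"jaw":0,"x":-6,"y":0,"z":0,"ax":0,"ay":0,"az":0},{"jaw":0,"x":-6,"y":0,"z":0,"ax":0,"ay":0,"az":0},{"jaw":0,"x":-6,"y":0,"z":0,"ax":0,"ay":0,"az":0},{"jaw":0,"x":-6,"y":0,"z":0,"ax":0,"ay":0,"az":0},{"jaw":0,"x":-6,"y":0,"z":0,"ax":0,"ay":0,"az":0},{"jaw":0,"x":-6,"y":0,"z":0,"ax":0,"ay":0,"az":0},{"jaw":0,"x":0,"y":0,"z":0,"ax":0,"ay":0,"az":0}]'
python3 - <<'E'
from m import *
p,d,c=snap('scene','scene4'); cv2.imwrite('pics/crop4.png',cv2.resize(p[170:330,250:450],None,fx=4,fy=4,interpolation=2)[:,:,::-1])
E
```

```text
t: 7.05
eef_pos: [0.5032, -0.2235, 0.0892]
tool_rot: [0.0, 0.019, 1.0, -0.0]
contact_force: [-0.5, 0.7, 0.1]
gripper_width: -0.002
```

View pics/crop4.png

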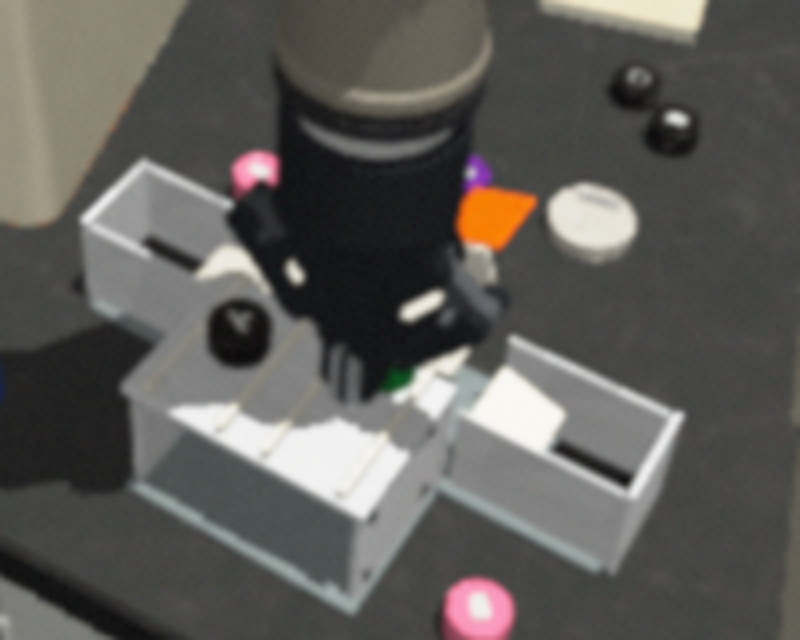

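The finger at (350,375) is behind the green puck, which shows at (398,380) near the edge. Black is untouched, and the right tab is still raised. I push on.

```bash
python3 -m crank '[{"jaw":0,"x":-6,"y":0,"z":0,"ax":0,"ay":0,"az":0},{"jaw":0,"x":-6,"y":0,"z":0,"ax":0,"ay":0,"az":0},{"jaw":0,"x":-6,"y":0,"z":0,"ax":0,"ay":0,"az":0},{"jaw":0,"x":-6,"y":0,"z":0,"ax":0,"ay":0,"az":0},{"jaw":0,"x":-6,"y":0,"z":0,"ax":0,"ay":0,"az":0},{"jaw":0,"x":0,"y":0,"z":0,"ax":0,"ay":0,"az":0},{"jaw":0,"x":0,"y":0,"z":0,"ax":0,"ay":0,"az":0},{"jaw":0,"x":0,"y":0,"z":0,"ax":0,"ay":0,"az":0}]'
python3 - <<'E'
from m import *
p,d,c=snap('scene','scene5'); cv2.imwrite('pics/crop5.png',cv2.resize(p[170:330,250:450],None,fx=4,fy=4,interpolation=2)[:,:,::-1])
E
```

```text
t: 8.1
eef_pos: [0.5324, -0.2247, 0.0893]
tool_rot: [-0.0, 0.019, 1.0, 0.0]
contact_force: [-0.1, 0.8, 0.2]
gripper_width: -0.003
```

View pics/crop5.png

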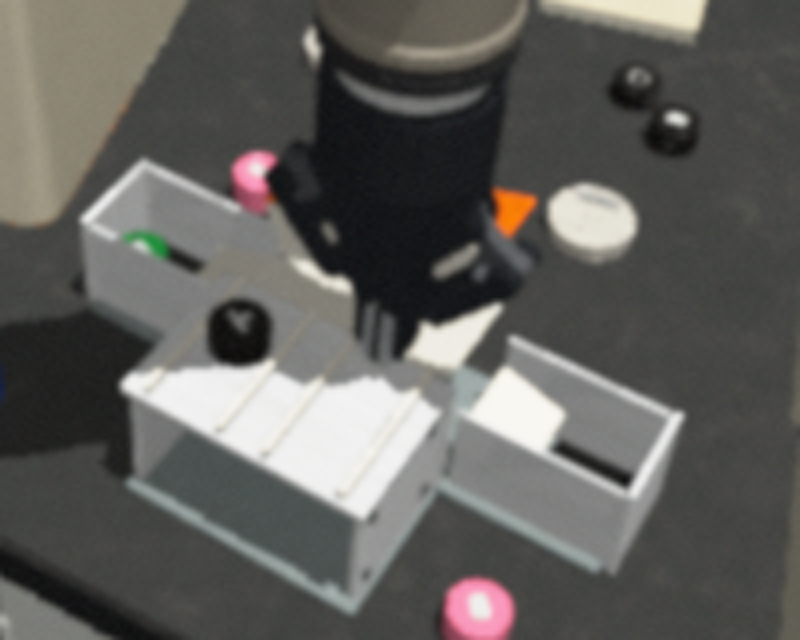

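Green has dropped, slid down and now lies in the left pocket at crop (148,245). I back off, rise clear and check from above.

```bash
python3 -m crank '[{"jaw":0,"x":15,"y":0,"z":0,"ax":0,"ay":0,"az":0},{"jaw":0,"x":15,"y":0,"z":-40,"ax":0,"ay":0,"az":0},{"jaw":0,"x":35,"y":0,"z":-50,"ax":0,"ay":0,"az":0},{"jaw":0,"x":15,"y":0,"z":-50,"ax":0,"ay":0,"az":0},{"jaw":0,"x":0,"y":0,"z":0,"ax":0,"ay":0,"az":0},{"jaw":0,"x":0,"y":0,"z":0,"ax":0,"ay":0,"az":0}]'
python3 - <<'E'
from m import *
O=np.array([.5415,-.193]); th=np.deg2rad(-2.2); R2=np.array([[np.cos(th),-np.sin(th)],[np.sin(th),np.cos(th)]])
F=lambda P:(R2.T@(np.array(P)[:2]-O)*1000).round(1)
ims=[]
for n in('top','scene'):
    p,d,c=snap(n,n+'6')
    for k,(lo,hi) in C.items():
        for s,ce,m in blobs(p,lo,hi,8):
            if s[0]<200: continue
            P=np.array([dep(c,a,b,d[b,a]) for b,a in zip(*np.nonzero(m))]); X=np.median(P,0); print(n,k,s,X.round(4),F(X))
    q=p[130:290,240:440]; ims.append(cv2.resize(q,None,fx=2,fy=2,interpolation=2)) if n=='top' else ims.append(cv2.resize(p[170:330,250:450],None,fx=2,fy=2,interpolation=2))
cv2.imwrite('pics/fin.png',np.hstack(ims)[:,:,::-1])
E
```

```text
t: 8.9
eef_pos: [0.452, -0.2212, 0.2288]
tool_rot: [-0.0, 0.019, 1.0, 0.0]
contact_force: [0.4, -0.4, -0.9]
gripper_width: -0.0
top green [294 208  12  14 102] [ 0.573  -0.0595  0.0296] [ 26.3 134.6]
top orange [325 185  15  17 236] [ 0.6212 -0.135   0.0803] [77.4 61. ]
top orange [370 186  16  17 242] [ 0.6178 -0.2331  0.1115] [ 77.8 -37.2]
scene green [282 228  11   6  34] [ 0.5802 -0.0616  0.0302] [ 33.6 132.8]
scene orange [360 217  24  16 105] [ 0.6244 -0.236   0.1107] [ 84.5 -39.8]
```

View pics/fin.png

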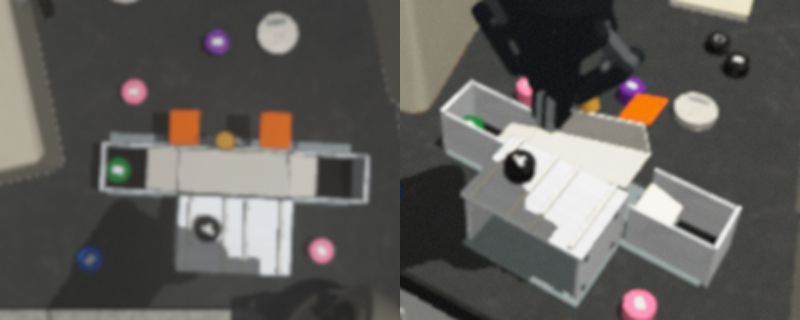

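The puck stands flat on the left pocket floor: its top is at z 30 mm, which is 9 + 21. The gate is fully left, black is in its lane, and the arm is clear.

```bash
python3 -c "
from station import ticket
print(ticket.hand_in())"
```

```text
the job is handed in; nothing more can be done
None
```

The job is done and handed in at about 9 s robot time. I pressed the left tab with the shut fingers until the gate rocked fully over. Then I pushed the green specimen along the right lane off the ledge, and it slid by itself into the left pocket.

**Last checks, all from the cameras:**
- **Green specimen:** it stands flat in the left pocket, with its top at z 30 mm as expected. It is in the outer half of the pocket, at feeder position x 26, y 135 mm.
- **Gate:** it is still tipped left. The left tab is at z 80 mm and the right at 111 mm, against 79.5 and 110 expected.
- **Other things:** the black specimen is still in its lane. The bystanders in view and the look-alikes looked unmoved, but I compared them by eye only. The brass weight was outside the last crops, and the arm passed it at over 0.2 m height.
- **Forces:** the readings after each move stayed at about 1 N or less.

**Disagreements:** single-view depth for the green specimen differed by up to about 9 mm between the top and scene cameras. Triangulating from both views gave z 90 mm, which fits the expected 89.5 mm. My first move was refused because each row needs all its keys, and nothing moved.

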